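Tug the cookie bin's lid, free its catch if caught, hold it open

ROBOT

A 7-joint arm with a two-finger parallel gripper is mounted at the origin on a cart in front of the work surface, level with it; the furniture and walls round the work are solid. World frame = base frame: x ahead of the robot, y to its left, z up, the work surface at z = 0. Lengths are in mm, angles in rad, forces in N, time in s.
With the tool pointing down it reaches from about 400 to 875 mm from the base axis. Payload 19.3 kg.
Tool frame: the origin (TCP) lies on the front face of the gripper's body, between the roots of the fingers; the fingertips stand manip.finger_overhang ahead of it and the grasp point (between the pads) lies 54 mm ahead of it (manip.finger_overhang is the distance from the TCP to the fingertips, in mm); z points along the fingers, y is the direction in which the jaws open and shut (so a half turn about z gives the same grasp; the last joint's range is limited). The gripper opens to 85 mm and grips with 20 to 120 N. Pads are 22 mm wide; open, the fingers measure 114 mm over their backs; the gripper's body (76 mm by 85 mm) begins 54 mm behind the grasp point. The pads swing forward as they close: fully open they stand 13 mm farther back than shut.
Start: joints at [-1.41, 0.521, -0.036, 1.599, 0.021, 1.021, -0.113], TCP at [142.993, 608.416, 303.891] pointing down, gripper open.
Joint ranges: [-2.91, 2.91], [-0.3, 2.13], [-1.5, 1.42], [0.17, 2.43], [-1.26, 4.41], [0.16, 1.93], [-2.52, 2.52]. Speed limits (rad/s): [1.89, 1.89, 2.39, 2.39, 3.01, 3.01, 3.01].

INTERFACE

Orientations are given as a 3x3 rotation matrix whose columns are the frame's x, y, z axes.
In Python, from cell import manip gives the robot as it stands.
- The arm moves only by the tool step_arm, never from a script. Its argument "targets" is one flat list of numbers, 4 for each row, row after row: the shift along the world's x, y, z scaled (see below), then the turn about the world's z scaled (see below). A call has 1 to 5 rows; each row shifts and turns the commanded pose from where the row before left it; what a row does not reach is not made up. The controller multiplies each number of a shift by 50 cm and each number of a turn by pi/2 rad. A row lasts 1/8 s, in which the tool goes at most 62.5 mm and 10.7 degrees, less where a joint would pass 70% of its speed; a pose out of reach is approached as far as the arm can. A call with a number of a shift or a turn outside -1 to 1 is refused whole. A call with a gripper value outside its range is refused whole. "jaw" is the closure, from 0 (fully open) to 1 (shut), set as the call begins (left out, the last holds). The fingers move at their own pace and stop on an object; the grip force is fixed at half the most. Time passes only in rows, so rows that do not move let the fingers close. It gives the time, the measured TCP pose, the force and the opening at its end, in the units of the state.
- manip.observe(): the state, without advancing time (a new reading comes with each control period).
- manip.grab_frame(name): name is "side" or "top"; returns the picture (384x512x3 uint8, blue, green, red); there is no depth.
- manip.camera_info(name): a dict with "camera_matrix" (3x3 intrinsics, pixels), "R" (3x3) and "t" (3): a world point X has camera coordinates R X + t. Camera axes: x right, y down, z forward; pixel columns grow to the right and rows downward; lengths in mm; the calibration is good to about 2 mm. A picture is of the moment at which its call begins. camera_info takes no time and is no camera call.
- manip.job_done(): hands the job in, once; it reports no verdict.
Trained networks look in the newest picture that a camera, given by its name, has taken for a name from the list of things; names that differ only in an ending like _2 or _b are one class to them, and where a whole thing is asked for, a point or a joint stands for the part that bears it (a point fixed in the world has none). Each returns a list of dicts, best first, with "confidence" (0 to 1); they miss things now and then, are a little off and sometimes report something else, mostly with a low value. They report only what shows in the picture. A call takes as long as a camera call.
- manip.outline_of(camera, query): "region" (384x512 bool, what is visible of it) and "extent" ([left, top, right, bottom] in pixels, round what is visible of it).
- manip.spot_point(camera, query): "pixel" ([column, row] in pixels: a listed point, or the origin of a listed thing).
The state is a dict: "time_s": time; "joints": joint angles; "joint_vel": joint speeds; "effort": joint torques, N m; "tool_pos": TCP position; "eef_rot": TCP orientation; "contact_force": force on the tool from outside, world axes, zero at the start; "ft_torque": the same for the moment, N m; "width": finger opening in mm.
Only numpy, scipy, OpenCV 4.12 (cv2) and the standard library are available. Lean on these libraries where they do the work, as an engineer would, in place of code of your own. Each camera call takes 0.05 s, during which the arm holds its last target.

TASK

Before you touch the red catch, gently tug the white cookie bin's teal lid up by its steel handle to learn whether the catch holds it (it does on some days and cannot be seen). If the lid comes, go on lifting; if it is caught, do not wrench it but slide the red catch post away from the handle to free the lid, then lift. Raise the lid to about 55 degrees and finish while still holding it there, steady, by its handle, leaving the loose cup, stamp and marker where they are.

Things in the scene. Friction and masses are not known exactly. Their poses are not given: they have to be found in the camera images.
- bin: White cookie bin, 180 x 300 x 100 mm, fixed, two small dishes of cookies inside. Origin: centre of its underside; x points from the front wall to the hinge side, y along the width (left), z up. On its front wall, right half, a dark catch housing: x -142 to -90, y -142 to -26 mm, top at z = 89 mm.
- lid: Teal lid, 186 x 306 x 7 mm, about 0.35 kg (2 N at the handle), falls shut if let go. Origin: middle of the hinge line, at x = +93, z = +100 mm in the bin's frame; axes equal the bin's when shut. Opens by turning about +y (front edge rises) from 0 to a stop at 1.4 rad. When caught it has about 0.02 rad (4 to 5 mm at the handle) of play, then stops hard.
- lid_handle (a point): Centre of the lid's handle: a round pale steel bar 12 mm thick, 90 mm long along the lid's y, on a leg at each end. In the lid's frame: x = -211, y = +60, z = +46 mm (146 mm above the table when shut, 38 mm above and 24 mm in front of the lid). Clear all round between the legs; the bar can turn between the fingers as the lid swings.
- catch: Sliding catch: red upright post, 14 mm thick, 18 mm cap, in a slot of the housing. Origin: post's axis at table height; in the bin's frame x = -118 mm, y from -95 (fully caught) to -119 mm (free end), so it slides 24 mm along the bin's -y, away from the handle. Starts in between. Needs 2 to 4 N, stays where left.
- catch_top (a point): Top centre of the red post, 155 mm above the table; the post stands 63 mm clear of its flat slot cover (32 x 50 mm, 92 mm above the table, slides along). It moves a tongue hidden in the housing; where that lets go varies with a hidden strike, so the post's place does not tell if the lid is caught, but at the free end the lid is always free.
- cup: Small white measuring cup, 55 mm wide, 40 mm high, loose, near the bin; bystander. Origin: centre of its underside.
- stamp: Red and black hand stamp, 26 x 44 x 70 mm, loose, standing near the bin; bystander. Origin: centre of its underside.
- marker: Blue and white marker pen, 17 x 135 x 16 mm, loose, lying left of the bin; bystander. Origin: centre of its underside.
- lid_hinge (a point): Middle of the lid's hinge line (the lid's origin), 100 mm above the table. The shut lid's top is 8 mm above it; right of the handle a flat arm of the lid (y -63 to -29 mm) reaches over the housing to x = -227 mm in the lid's frame.

How it is judged:
By the outcome, as a careful person would: the job done as asked, in the order asked, and still so for the second after the job is handed in, while the arm keeps its last pose, push and grip.
It also fails if it takes over 67 s, if anything falls off the work surface, if the arm or the gripper's body presses on something with over 40 N, if the wrist force passes 120 N, or if a joint passes its speed limit or range.

## Working session

There is one attempt and no reset: what is moved stays moved. The work goes in short steps, Python scripts to look and compute and a tool call to move; the robot and the scene stay as the last step left them, time stands still between calls to the robot, and variables do not carry over. Pictures are saved under pics/ and viewed, and the job is handed in when it is done.

Besides the shell and the picture viewer there is one more tool, called as name(argument=value, ...) on one line, values as JSON. step_arm: Moves the arm, as the interface text tells. Shifts and turns lie within -1 to 1; 1 stands for 50 cm of shift or pi/2 rad of turn. Its arguments: {"type":"object","properties":{"targets":{"type":"array","items":{"type":"number"}},"jaw":{"type":"number"}},"required":["targets"]}

```bash
ls; mkdir -p pics
python3 - <<'E'
from cell import manip
import cv2, numpy as np
print(manip.finger_overhang)
o=manip.observe(); print({k:np.round(v,3).tolist() for k,v in o.items()})
for c in ["side","top"]:
    im=manip.grab_frame(c); cv2.imwrite(f"pics/{c}0.png",im)
    ci=manip.camera_info(c); print(c,{k:np.round(v,3).tolist() for k,v in ci.items()})
    for q in ["lid_handle","catch_top","lid_hinge","bin","cup","stamp","marker","catch"]:
        print(q,[(np.round(d["pixel"],1).tolist(),round(d["confidence"],2)) for d in manip.spot_point(c,q)[:2]])
E
```

```text
pics
72.6
{'time_s': 0.0, 'joints': [-1.41, 0.522, -0.036, 1.6, 0.021, 1.021, -0.113], 'joint_vel': [0.0, -0.002, -0.003, -0.001, -0.002, -0.0, -0.002], 'effort': [0.001, -92.707, 1.98, -36.995, 0.018, 0.008, 0.0], 'tool_pos': [142.954, 608.189, 303.352], 'eef_rot': [[-0.973, 0.229, -0.0], [0.229, 0.973, -0.001], [-0.0, -0.001, -1.0]], 'contact_force': [0.519, -0.168, 0.6], 'ft_torque': [0.01, -0.019, 0.027], 'width': 85.799}
side {'camera_matrix': [[472.445, 0.0, 252.296], [0.0, 472.445, 188.713], [0.0, 0.0, 1.0]], 'R': [[0.994, -0.112, 0.015], [-0.059, -0.631, -0.774], [0.097, 0.768, -0.634]], 't': [-536.144, 110.547, 1491.782]}
lid_handle [([239.0, 160.6], 0.87), ([276.7, 202.5], 0.75)]
catch_top [([247.9, 187.7], 0.55)]
lid_hinge [([302.2, 175.9], 0.56)]
bin [([279.3, 200.5], 0.78)]
cup [([202.2, 172.1], 0.57)]
stamp [([204.8, 301.5], 0.53)]
marker [([238.3, 156.4], 0.63)]
catch [([304.9, 177.0], 0.6)]
top {'camera_matrix': [[464.488, 0.0, 256.72], [0.0, 464.488, 196.305], [0.0, 0.0, 1.0]], 'R': [[-0.021, -1.0, 0.005], [-0.986, 0.02, -0.168], [0.168, -0.008, -0.986]], 't': [-1.52, 580.433, 1335.068]}
lid_handle [([211.2, 216.0], 0.68)]
catch_top [([273.4, 218.4], 0.69)]
lid_hinge []
bin [([236.0, 184.1], 0.75)]
cup [([178.0, 268.3], 0.63)]
stamp [([366.9, 263.6], 0.5)]
marker [([148.8, 219.8], 0.66)]
catch [([271.2, 225.4], 0.71)]
```

Run:
```python
import cv2
for c in ["side","top"]:
    im=cv2.imread(f"pics/{c}0.png"); cv2.imwrite(f"pics/{c}0b.png",cv2.resize(im[100:325,120:420],None,fx=2.66,fy=2.66,interpolation=cv2.INTER_CUBIC))
```

```text
(no output)
```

View pics/side0b.png

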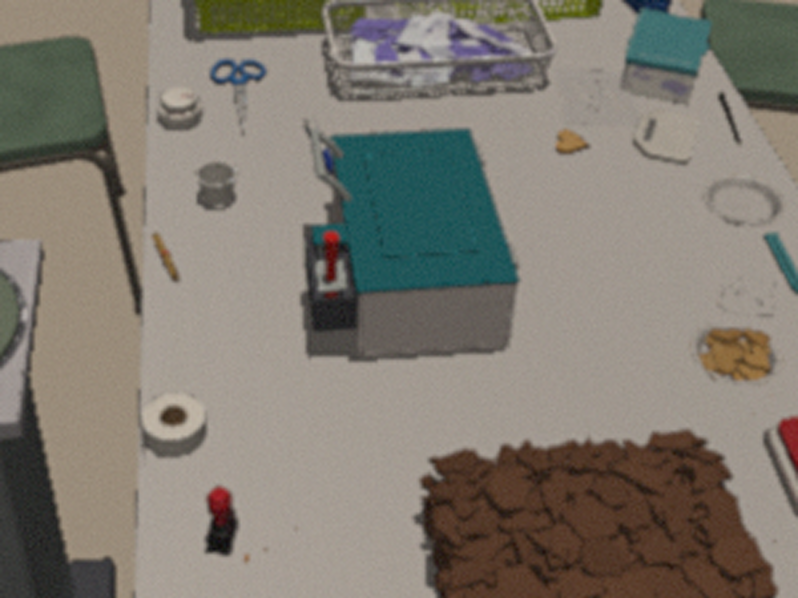

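View pics/top0b.png

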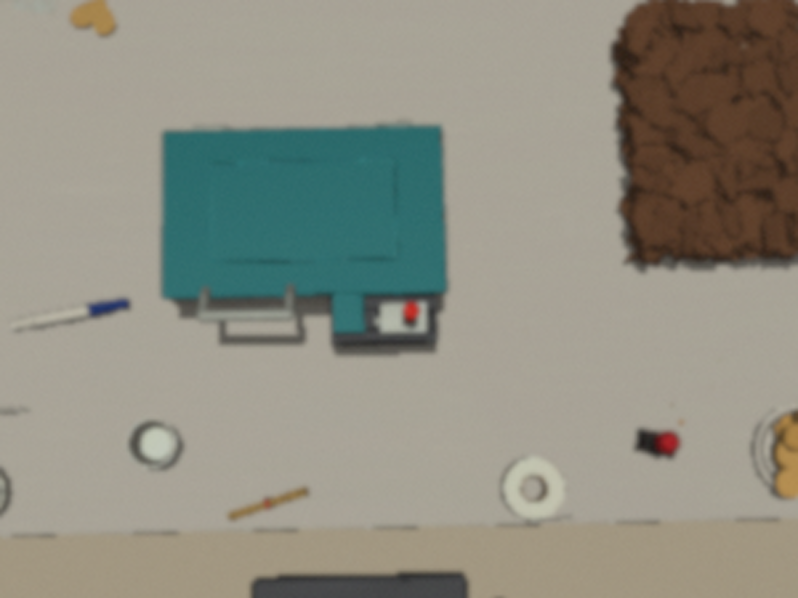

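View pics/top0.png

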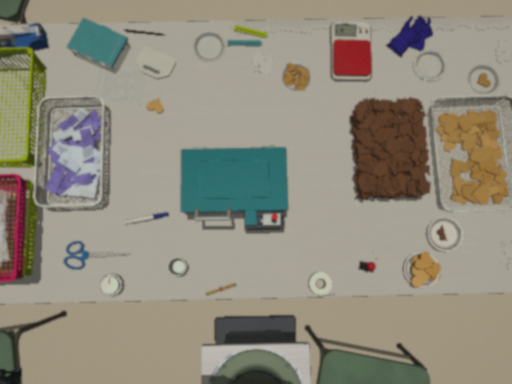

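The top view shows the lid at about x 181-288, y 147-211 px. The handle bar is near (214,217) and the red post cap near (274,217). The cup is at (178,267), the stamp at (367,266) and the marker at (147,218). In the side view the handle is near (239,160) and the red cap near (244,189). Now I'll triangulate.

```bash
cat > h.py <<'E'
from cell import manip
import numpy as np, cv2
C={c:manip.camera_info(c) for c in("side","top")}
def ray(c,p):
    i=C[c];R=np.array(i["R"]);t=np.array(i["t"]);d=R.T@np.linalg.solve(np.array(i["camera_matrix"]),[p[0],p[1],1]);return -R.T@t,d
def atz(c,p,z):
    o,d=ray(c,p);return o+d*(z-o[2])/d[2]
def tri(ps,pt):
    o1,d1=ray("side",ps);o2,d2=ray("top",pt)
    A=np.c_[d1,-d2];s=np.linalg.lstsq(A,o2-o1,rcond=None)[0]
    a,b=o1+s[0]*d1,o2+s[1]*d2;return (a+b)/2,np.linalg.norm(a-b)
def proj(c,X):
    i=C[c];v=np.array(i["camera_matrix"])@(np.array(i["R"])@X+np.array(i["t"]));return v[:2]/v[2]
E
cat > m.py <<'E'
from h import *
np.set_printoptions(precision=1,suppress=True)
cr=lambda x,y:(x/2.66+120,y/2.66+100)
for q in [(163,131),(442,126),(446,290),(163,297)]: print("lid corner",atz("top",cr(*q),108))
for q in [(335,137),(470,130),(515,280),(357,287)]: print("lid corner side",atz("side",cr(*q),108))
print("handle",tri((239,160.6),(211.2,216)),atz("top",(211.2,216),146),atz("side",(239,160.6),146))
print("handle bar mine",atz("top",cr(245,316),146),atz("top",cr(200,315),146),atz("top",cr(292,315),146))
print("catch",tri((244.4,189),(273.9,217.5)),atz("top",(273.4,217.5),155),atz("side",(244.4,189),155))
print("cup",atz("top",(178,267),40),"stamp",atz("top",(367.5,266),50),"marker",atz("top",(148,219),10))
for c in C:
  im=manip.grab_frame(c)
  for q in ["lid","catch","lid_handle"]:
    for d in manip.outline_of(c,q)[:2]: print(c,q,d["confidence"],d["extent"],[cv2.minAreaRect(np.argwhere(d["region"])[:,::-1].astype(np.float32))])
E
python3 m.py
```

```text
lid corner [712.9 203.1 108. ]
lid corner [ 712.7 -101.2  108. ]
lid corner [531.9 -99.9 108. ]
lid corner [530.4 201.8 108. ]
lid corner side [538. 195. 108.]
lid corner side [715.3 195.  108. ]
lid corner side [ 711.  -102.6  108. ]
lid corner side [532.6 -97.4 108. ]
handle (array([510.1, 115.2, 129.6]), np.float64(6.691589906736828)) [511.4 113.7 146. ] [504.7  91.9 146. ]
handle bar mine [503.6 111.3 146. ] [505.6 157.6 146. ] [503.7  62.8 146. ]
catch (array([505.2, -58.3, 150.2]), np.float64(3.8538832205810802)) [502.7 -56.7 155. ] [506.6 -63.8 155. ]
cup [376.9 221.   40. ] stamp [ 368.3 -331.    50. ] marker [523.6 318.   10. ]
side lid 0.86 [236.0, 148.5, 313.6, 207.8] [((275.1372985839844, 178.54232788085938), (60.75703811645508, 76.68474578857422), 88.69805145263672)]
side lid 0.49 [237.9, 186.8, 252.4, 211.9] [((243.32354736328125, 199.7941131591797), (23.040882110595703, 10.914102554321289), 75.96376037597656)]
side catch 0.72 [239.0, 187.6, 248.5, 213.4] [((243.28289794921875, 199.15365600585938), (21.93071174621582, 9.568495750427246), 77.90524291992188)]
side lid_handle 0.66 [238.3, 147.7, 313.1, 207.4] [((274.591796875, 178.19772338867188), (61.01902389526367, 74.24295806884766), 86.90594482421875)]
top lid 0.76 [178.3, 144.9, 287.2, 225.7] [((233.70974731445312, 186.66566467285156), (77.64908599853516, 106.44111633300781), 88.65210723876953)]
top catch 0.73 [123.7, 213.7, 169.5, 222.0] [((145.55767822265625, 217.78846740722656), (4.902902603149414, 43.93001174926758), 78.69007110595703)]
top catch 0.69 [260.1, 215.0, 278.9, 224.3] [((270.5, 219.5), (11.0, 17.0), 90.0)]
top lid_handle 0.66 [181.3, 147.7, 287.4, 226.4] [((233.75192260742188, 185.6064453125), (75.52410125732422, 106.38917541503906), 88.93909454345703)]
```

step_arm(targets=[0.068, -0.095, 0, -0.08, 0.068, -0.095, 0, -0.08, 0.068, -0.095, 0, -0.08, 0.068, -0.095, 0, -0.08, 0.068, -0.095, 0, -0.08], jaw=0)

```text
time_s: 1.92
tool_pos: [313.9, 369.3, 304.1]
eef_rot: [[-0.65, 0.76, 0.0], [0.76, 0.65, 0.001], [0.0, 0.001, -1.0]]
contact_force: [0.8, 1.1, 0.4]
width: 85.3
```

step_arm(targets=[0.068, -0.095, 0, -0.08, 0.068, -0.095, 0, -0.08, 0.068, -0.095, 0, -0.08, 0.068, -0.095, 0, -0.08, 0.068, -0.095, 0, -0.08])

```text
time_s: 2.55
tool_pos: [483.9, 131.9, 304.2]
eef_rot: [[-0.079, 0.997, 0.001], [0.997, 0.079, 0.0], [0.0, 0.001, -1.0]]
contact_force: [-0.3, 1.2, -0.2]
width: 85.7
```

step_arm(targets=[0.042, -0.044, 0, -0.05, 0, 0, -0.06, 0, 0, 0, -0.05, 0, 0, 0, 0, 0])

```text
time_s: 3.05
tool_pos: [503.4, 111.2, 247.9]
eef_rot: [[-0.005, 1.0, -0.002], [1.0, 0.005, -0.001], [-0.001, -0.002, -1.0]]
contact_force: [-0.0, -0.8, 0.1]
width: 85.4
```

Run:
```python
from h import *
for c in C:
    im=manip.grab_frame(c); cv2.imwrite(f"pics/{c}1b.png",cv2.resize(im[100:250,170:320],None,fx=4,fy=4,interpolation=cv2.INTER_CUBIC))
```

```text
(no output)
```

View pics/side1b.png

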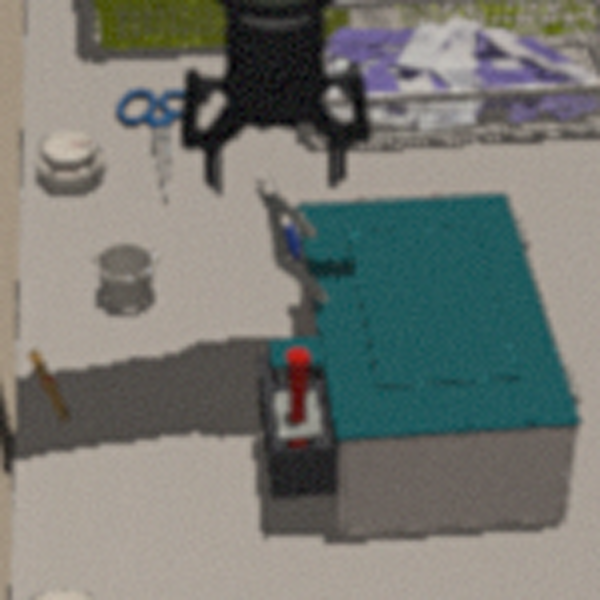

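View pics/top1b.png

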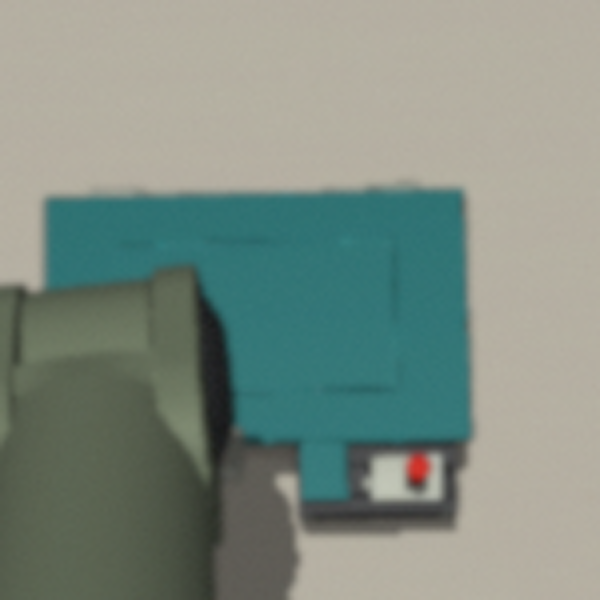

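In the side view the open fingers (tips at about (223,147) and (255,147) px) straddle the handle bar. I'll go down and grip.

step_arm(targets=[0.002, 0, -0.05, 0, 0, 0, -0.046, 0, 0, 0, 0, 0])

```text
time_s: 3.52
tool_pos: [504.9, 111.5, 201.0]
eef_rot: [[-0.005, 1.0, -0.001], [1.0, 0.005, -0.0], [-0.0, -0.001, -1.0]]
contact_force: [-0.5, 0.2, 0.7]
width: 85.6
```

step_arm(targets=[0, 0, 0, 0, 0, 0, 0, 0, 0, 0, 0, 0, 0, 0, 0, 0, 0, 0, 0, 0], jaw=1)

```text
time_s: 4.15
tool_pos: [504.9, 111.5, 201.3]
eef_rot: [[-0.005, 1.0, -0.0], [1.0, 0.005, 0.0], [0.0, -0.0, -1.0]]
contact_force: [-3.4, 0.1, 7.9]
width: 10.0
```

step_arm(targets=[0, 0, 0, 0, 0, 0, 0, 0])

```text
time_s: 4.4
tool_pos: [504.9, 111.5, 201.2]
eef_rot: [[-0.005, 1.0, -0.0], [1.0, 0.005, 0.0], [0.0, -0.0, -1.0]]
contact_force: [-2.5, -1.1, 8.9]
width: 10.0
```

Run:
```python
from h import *
for c in ["side"]:
    im=manip.grab_frame(c); cv2.imwrite(f"pics/{c}2b.png",cv2.resize(im[100:250,170:320],None,fx=4,fy=4,interpolation=cv2.INTER_CUBIC))
o=manip.observe();print(o["contact_force"],o["ft_torque"],o["width"])
```

```text
[-2.8674929   0.73246959  8.02616776] [-0.01673161  0.62981547 -0.0738579 ] 10.014281245460856
```

View pics/side2b.png

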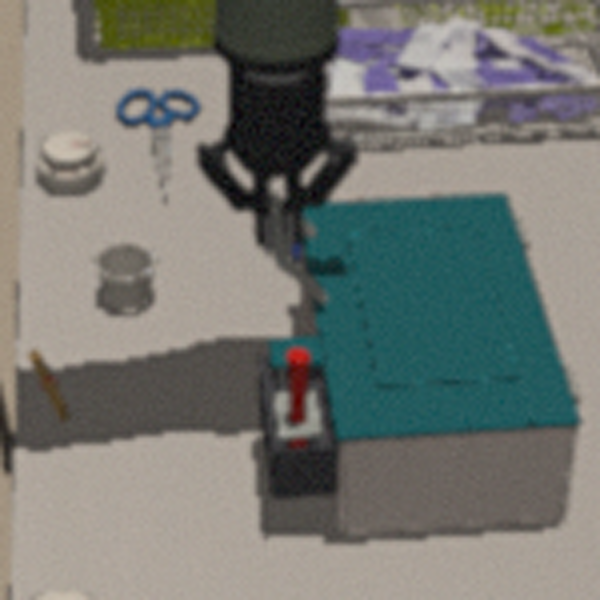

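step_arm(targets=[0, 0, 0.004, 0, 0, 0, 0.004, 0, 0, 0, 0, 0, 0, 0, 0, 0])

```text
time_s: 4.95
tool_pos: [505.6, 111.5, 205.1]
eef_rot: [[-0.005, 1.0, 0.001], [1.0, 0.005, 0.0], [0.0, 0.001, -1.0]]
contact_force: [5.0, 0.2, -2.9]
width: 10.0
```

step_arm(targets=[0.001, 0, 0.002, 0, 0, 0, 0.002, 0, 0, 0, 0, 0])

```text
time_s: 5.32
tool_pos: [506.1, 111.5, 207.1]
eef_rot: [[-0.005, 1.0, 0.001], [1.0, 0.005, 0.0], [0.0, 0.001, -1.0]]
contact_force: [7.2, 0.5, -4.5]
width: 10.0
```

step_arm(targets=[0, 0, 0.002, 0, 0, 0, 0.002, 0, 0, 0, 0, 0])

```text
time_s: 5.7
tool_pos: [506.5, 111.4, 209.3]
eef_rot: [[-0.005, 1.0, 0.002], [1.0, 0.005, 0.0], [0.0, 0.002, -1.0]]
contact_force: [9.3, 0.6, -5.1]
width: 9.7
```

step_arm(targets=[0.002, 0, 0.003, 0, 0.002, 0, 0.003, 0, 0, 0, 0, 0])

```text
time_s: 6.08
tool_pos: [507.4, 111.5, 211.9]
eef_rot: [[-0.005, 1.0, -0.0], [1.0, 0.005, 0.0], [0.0, -0.0, -1.0]]
contact_force: [2.3, 0.6, -4.0]
width: 9.6
```

Run:
```python
from h import *
for c in ["side"]:
    im=manip.grab_frame(c); cv2.imwrite(f"pics/{c}3b.png",cv2.resize(im[100:250,170:320],None,fx=4,fy=4,interpolation=cv2.INTER_CUBIC))
o=manip.observe();print(o["contact_force"],o["ft_torque"],o["width"])
```

```text
[ 1.87425843  0.5207267  -3.47247501] [ 0.27214799 -0.25703788 -0.03179289] 9.751080605915496
```

View pics/side3b.png

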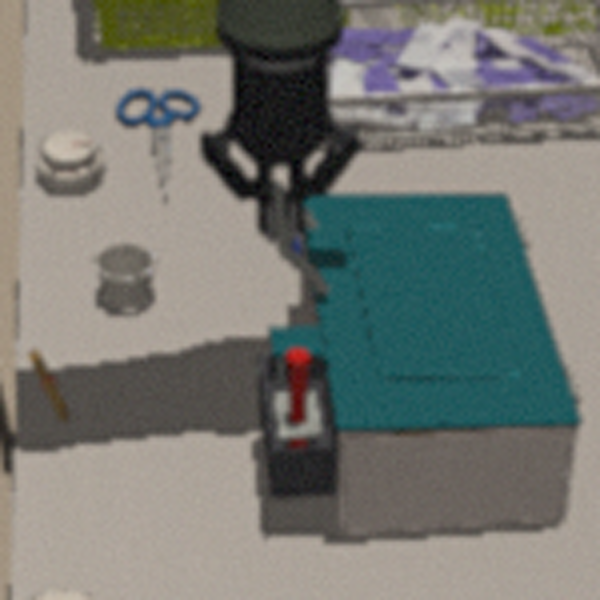

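The lid follows: the handle has risen about 10.7 mm, beyond the 4-5 mm of caught play. Force is only about 4 N, and the lid's arm edge in the side view moved from row 185 to 182. The lid is free, so I'll leave the catch alone and lift along the arc.

Run:
```python
import numpy as np
r=np.hypot(211,46);p=np.arctan2(46,211)
th=np.linspace(.051,.96,21)
P=np.c_[-r*np.cos(p+th),r*np.sin(p+th)]
print(np.round(np.diff(P,axis=0)/500,4)); print(P[0],P[5],P[10],P[15],P[-1], P-P[0])
```

```text
[[0.0056 0.0188]
 [0.0064 0.0185]
 [0.0073 0.0182]
 [0.0081 0.0179]
 [0.0089 0.0175]
 [0.0097 0.0171]
 [0.0104 0.0166]
 [0.0112 0.0161]
 [0.0119 0.0156]
 [0.0126 0.015 ]
 [0.0133 0.0145]
 [0.0139 0.0138]
 [0.0145 0.0132]
 [0.0151 0.0125]
 [0.0157 0.0118]
 [0.0162 0.0111]
 [0.0167 0.0103]
 [0.0171 0.0096]
 [0.0176 0.0088]
 [0.0179 0.008 ]]
[-208.38067083   56.69652568] [-190.2494558   102.18681211] [-162.33548085  142.42258127] [-126.07410208  175.33488182] [-83.32990492 199.23134027] [[  0.           0.        ]
 [  2.7911592    9.40909215]
 [  6.00693207  18.68165327]
 [  9.64067692  27.79853229]
 [ 13.68488881  36.74089971]
 [ 18.13121503  45.49028643]
 [ 22.97047238  54.02862192]
 [ 28.19266612  62.33827158]
 [ 33.7870106   70.40207308]
 [ 39.74195156  78.20337188]
 [ 46.04518998  85.72605559]
 [ 52.68370748  92.95458726]
 [ 59.64379324  99.87403747]
 [ 66.91107224 106.47011514]
 [ 74.47053505 112.72919709]
 [ 82.30656875 118.63835614]
 [ 90.4029892  124.18538784]
 [ 98.7430745  129.35883563]
 [107.30959947 134.14801455]
 [116.08487127 138.54303328]
 [125.05076591 142.53481459]]
```

step_arm(targets=[0.0056, 0, 0.0188, 0, 0.0064, 0, 0.0185, 0, 0.0073, 0, 0.0182, 0, 0.0081, 0, 0.0179, 0, 0.0089, 0, 0.0175, 0])

```text
time_s: 6.75
tool_pos: [525.2, 111.5, 257.8]
eef_rot: [[-0.005, 1.0, -0.002], [1.0, 0.005, 0.0], [0.0, -0.002, -1.0]]
contact_force: [-6.4, 2.5, -0.9]
width: 10.0
```

step_arm(targets=[0.0092, 0, 0.0171, 0, 0.0104, 0, 0.0166, 0, 0.0112, 0, 0.0161, 0, 0.0119, 0, 0.0156, 0, 0.0126, 0, 0.015, 0])

```text
time_s: 7.38
tool_pos: [552.0, 111.5, 298.1]
eef_rot: [[-0.005, 1.0, -0.004], [1.0, 0.005, 0.0], [0.0, -0.004, -1.0]]
contact_force: [-16.3, 1.9, 8.7]
width: 10.0
```

step_arm(targets=[0.0133, 0, 0.0145, 0, 0.0139, 0, 0.0138, 0, 0.0145, 0, 0.0132, 0, 0.0151, 0, 0.0125, 0, 0.0157, 0, 0.0118, 0])

```text
time_s: 8.0
tool_pos: [588.6, 111.5, 332.0]
eef_rot: [[-0.005, 1.0, -0.003], [1.0, 0.005, 0.001], [0.001, -0.003, -1.0]]
contact_force: [-19.2, 1.9, 20.5]
width: 10.0
```

Force points outward from the hinge, about 28 N, so my path runs about 3 mm inside the true arc. I'll relax outward while continuing.

step_arm(targets=[-0.002, 0, 0.003, 0, -0.0015, 0, 0.0022, 0, 0, 0, 0, 0])

```text
time_s: 8.38
tool_pos: [588.4, 111.6, 332.5]
eef_rot: [[-0.005, 1.0, 0.001], [1.0, 0.005, -0.0], [-0.0, 0.001, -1.0]]
contact_force: [9.9, 3.1, -17.5]
width: 10.0
```

step_arm(targets=[0.0177, 0, 0.009, 0, 0.0167, 0, 0.0103, 0, 0.0171, 0, 0.0098, 0, 0.0176, 0, 0.009, 0, 0, 0, 0, 0])

```text
time_s: 9.0
tool_pos: [623.0, 111.6, 354.0]
eef_rot: [[-0.005, 1.0, 0.001], [1.0, 0.005, 0.001], [0.001, 0.001, -1.0]]
contact_force: [-9.3, 3.1, 15.3]
width: 9.9
```

Run:
```python
from h import *
for c in C:
    im=manip.grab_frame(c); cv2.imwrite(f"pics/{c}4b.png",cv2.resize(im[70:250,150:330],None,fx=3.3,fy=3.3,interpolation=cv2.INTER_CUBIC))
o=manip.observe();print(o["contact_force"],o["ft_torque"],o["width"])
```

```text
[-8.67611911  3.80910631 14.48909877] [ 0.63760629  1.86278225 -0.07077825] 9.96099047594833
```

View pics/side4b.png

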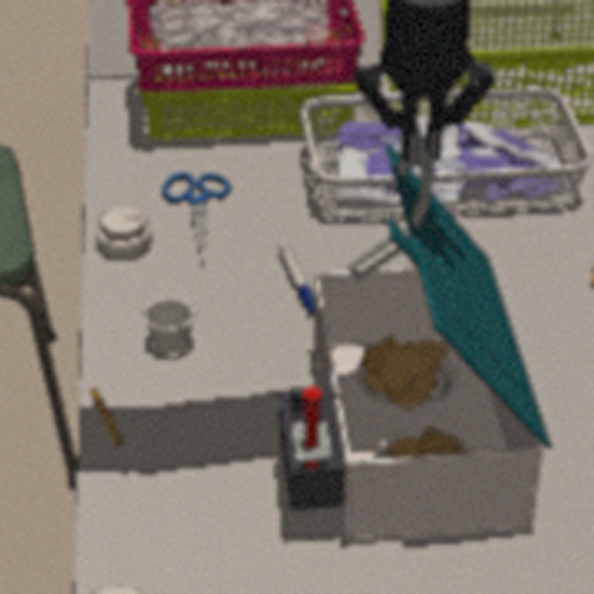

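View pics/top4b.png

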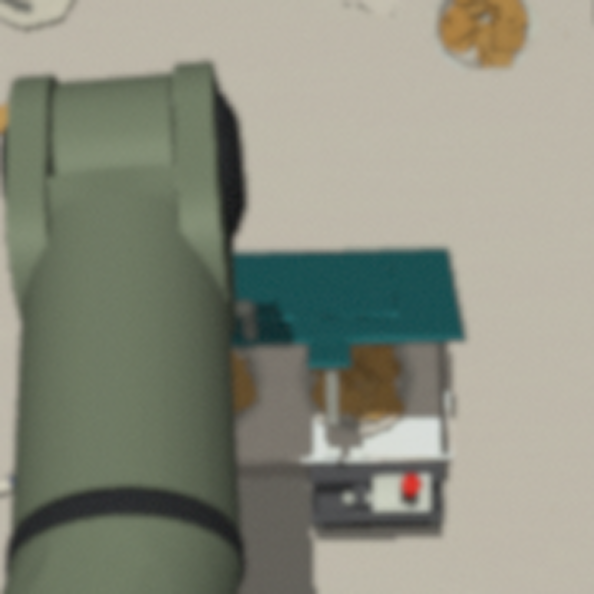

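Run:
```python
from h import *
from scipy.optimize import least_squares
P=np.array([[506.1,207.1],[507.4,211.9],[525.2,257.8],[552,298.1],[588.5,332.2],[623,354]])
r=np.hypot(211,46);p=np.arctan2(46,211)
for free in(0,1):
    s=least_squares(lambda v:np.hypot(*(P-v[:2]).T)-(v[2] if free else r),[716,154,r]);c=s.x
    d=P-c[:2];print(c,s.fun.round(1),np.degrees(np.arctan2(d[:,1],-d[:,0])-p).round(1))
# picture: right lid edge corner tops, y=-103 side corner; compare predictions
for th in (50,53,56,59):
    a=np.radians(th)
    def L(x,y,z): return np.array([715+x*np.cos(a)+z*np.sin(a),50+y,100-x*np.sin(a)+z*np.cos(a)])
    print(th,[((proj(c,L(*q))-[150,70])*3.3).round(0).tolist() for c in("side","top") for q in((-186,-153,8),(-186,153,8),(0,-153,8),(-227,-63,8),(-227,-29,8))])
```

```text
[716.91094754 158.99001958 215.95601404] [ 0.3  0.1 -0.3 -0.2 -0.3  0.5] [ 0.6  1.9 15.  27.9 41.1 52. ]
[722.70365771 154.57847985 222.85545058] [ 0.  -0.1 -0.   0.2 -0.2  0.1] [ 1.3  2.6 15.3 27.8 40.6 51.1]
50 [[429.0, 330.0], [380.0, 145.0], [551.0, 448.0], [385.0, 241.0], [380.0, 220.0], [468.0, 345.0], [74.0, 352.0], [451.0, 247.0], [353.0, 372.0], [308.0, 373.0]]
53 [[438.0, 324.0], [388.0, 140.0], [551.0, 449.0], [396.0, 234.0], [390.0, 213.0], [468.0, 333.0], [73.0, 341.0], [451.0, 247.0], [353.0, 358.0], [308.0, 359.0]]
56 [[448.0, 319.0], [397.0, 135.0], [551.0, 449.0], [407.0, 227.0], [402.0, 206.0], [469.0, 321.0], [72.0, 329.0], [451.0, 247.0], [353.0, 343.0], [308.0, 344.0]]
59 [[459.0, 314.0], [405.0, 130.0], [551.0, 449.0], [419.0, 221.0], [414.0, 200.0], [469.0, 309.0], [71.0, 317.0], [451.0, 246.0], [353.0, 328.0], [307.0, 329.0]]
```

The fit and both pictures agree on about 52°. For example, in the top view the lid's right front corner is at (464,340) in the crop. I need about 3° more.

step_arm(targets=[0.0104, 0, 0.0064, 0, 0.0104, 0, 0.006, 0, 0, 0, 0, 0, 0, 0, 0, 0])

```text
time_s: 9.6
tool_pos: [632.8, 111.6, 358.5]
eef_rot: [[-0.005, 1.0, -0.0], [1.0, 0.005, 0.0], [0.0, -0.0, -1.0]]
contact_force: [-3.7, 3.9, 1.9]
width: 9.7
```

Run:
```python
from h import *
for c in C:
    im=manip.grab_frame(c); cv2.imwrite(f"pics/{c}5b.png",cv2.resize(im[70:250,150:330],None,fx=3.3,fy=3.3,interpolation=cv2.INTER_CUBIC))
    for q in ["cup","marker","stamp"]: print(c,q,[(d["pixel"],d["confidence"]) for d in manip.spot_point(c,q)[:1]])
o=manip.observe();print(o["contact_force"],o["tool_pos"],o["joint_vel"],o["width"])
d=o["tool_pos"][[0,2]] if hasattr(o["tool_pos"],"shape") else np.array(o["tool_pos"])[[0,2]]
for c in((716.9,159),(722.7,154.6)): print(np.degrees(np.arctan2(d[1]-c[1],c[0]-d[0])-np.arctan2(46,211)))
```

```text
side cup [([201.1, 175.5], 0.48)]
side marker [([237.3, 157.4], 0.38)]
side stamp [([201.0, 298.7], 0.52)]
top cup []
top marker [([149.2, 218.7], 0.72)]
top stamp [([365.8, 265.8], 0.6)]
[-3.49188158  3.21074736  2.59824705] [632.730811   111.61503061 358.42786679] [ 6.65412253e-05 -1.21701447e-03 -5.26171140e-04  3.23873755e-04
 -1.32795755e-04 -1.07269362e-03  2.70372122e-05] 9.8757372091784
54.81907324309571
53.88484835560188
```

View pics/top5b.png

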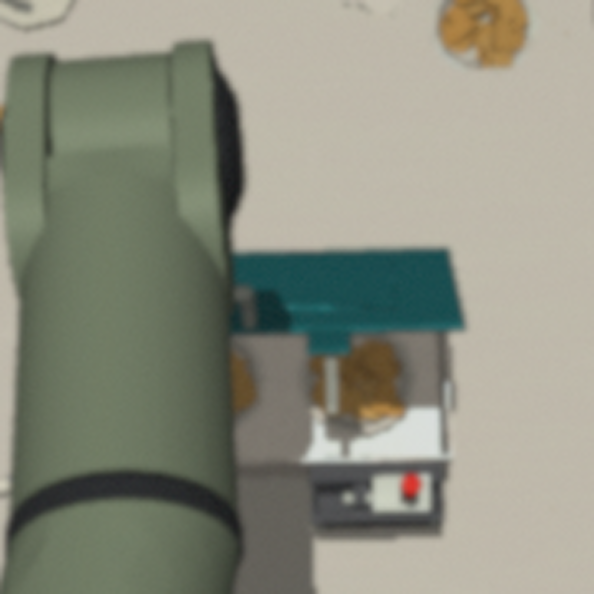

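View pics/side5b.png

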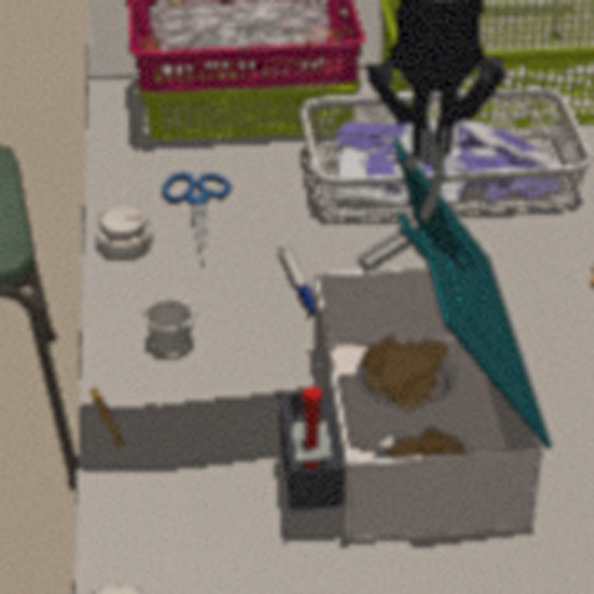

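The lid's right front corner is now at (464,328) in the top crop, which gives 54-55°. Force is low and the arm is steady. The cup, stamp, marker and red post have not moved. I'm handing in.

```bash
python3 -c "
from cell import manip
print(manip.job_done())"
```

```text
the job is handed in; nothing more can be done
None
```

The lid is open to about 54–55° and the arm is still holding it steady by its handle. I handed the job in at about 10 s.

- **Tug test:** I gripped the handle and pulled gently. The lid rose about 10.7 mm with only about 4–5 N of upward pull, well beyond the 4–5 mm of play it would have if caught. It was free, so I never touched the red catch and lifted the lid along its arc.
- **Last checks:** The arc fit gave 53.9–54.8° and the top picture about 54.5°. Force on the tool was about 5 N, and joint speeds were practically zero.
- **Loose items:** The marker, stamp and red post were where they started. The cup was hidden from the top camera at the end, and in the side picture it hadn't moved.
- **Disagreements:** The fingers read about 10 mm on the 12 mm bar, but the bar stayed held. Partway up, the force reached about 28 N because my path ran slightly inside the true arc; after I corrected it outward it dropped back to about 5 N.

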